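Tip the brass spacers to the yellow end of the teal sorting tray

TASK

On the phone repair bench, push down the raised yellow edge of the teal tipping tray until it reaches its stop, so that both brass spacers slide down to the yellow end, and leave it tipped that way. Do not touch the spacers themselves, and leave the red tray as it is.

Things in the scene. Friction and masses are not known exactly. Their poses are not given: they have to be found in the camera images.
- teal_tray_tab (a point): Middle of the top face of the teal tray's yellow push tab, a flat plate 32 (x) x 56 (y) x 4 mm at the rim of the yellow end. Axes turn with the tray: x along it, out over the yellow end; y along its hinge; z up. Starts 109 to 117 mm above the bench; pushed down (2 to 3 N) it moves within 12 mm of plumb to its stop at 42 mm, tray tilted 0.5 rad, and stays where left. Any yaw.
- brass_a: Brass spacer, 20 mm in diameter, 12 mm high, 25 g, stepped top with a black bore. It lies loose on the floor of the teal tray, in its black half, and slides by itself once the yellow end is 0.25 to 0.35 rad below level. Origin: centre of its underside, z along its axis.
- brass_b: A second brass spacer like the first, in the same tray. The tray is an open box 188 x 98 x 23 mm outside, walls and floor 4 mm, that rocks like a seesaw on a stiff hinge across its middle, 75 mm above the bench, on a fixed stand. The tab's middle lies 110 mm along the tray from the hinge and 23 mm above it; the black end has a black tab like it.
- red_tray (a joint): Hinge angle of the red tray (rad), a bystander of the same make as the teal one, holding two steel spacers, its middle at least 0.32 m from the teal one's. 0 is level, positive is yellow end down; it starts with its yellow end raised, at -0.17 to -0.11.

How it is judged:
By the outcome, as a careful person would: the job done as asked, in the order asked, and still so for the second after the job is handed in, with the robot touching nothing.
It also fails if it takes over 29 s, if anything falls off the work surface, if the arm or the gripper's body presses on something with over 40 N, if the wrist force passes 120 N, or if a joint passes its speed limit or range.

ROBOT

A 6-joint arm with a two-finger parallel gripper is mounted at the origin on the work surface. World frame = base frame: x ahead of the robot, y to its left, z up, the work surface at z = 0. Lengths are in mm, angles in rad, forces in N, time in s.
With the tool pointing down it reaches from about 325 to 775 mm from the base axis. Payload 9.3 kg.
Tool frame: the origin (TCP) lies at the very end of the fingers, on their centre line; the grasp point (between the pads) lies 19 mm behind it; z points along the fingers, y is the direction in which the jaws open and shut (so a half turn about z gives the same grasp; the last joint's range is limited). The gripper opens to 85 mm and grips with 20 to 120 N. Pads are 22 mm wide; open, the fingers measure 114 mm over their backs; the gripper's body (76 mm by 85 mm) begins 54 mm behind the grasp point. The pads swing forward as they close: fully open they stand 13 mm farther back than shut.
Start: joints at [-1.466, 0.259, 0.021, 1.334, 0, 1.418], TCP at [140.218, -531.823, 231.279] pointing down, gripper open.
Joint ranges: [-3.04, 3.04], [-0.91, 1.82], [-1.04, 1.36], [-1.92, 1.95], [-1.52, 1.45], [-3.14, 3.14]. Speed limits (rad/s): [2.22, 2.22, 2.79, 3.14, 3.14, 3.14].

INTERFACE

Orientations are given as a unit quaternion [x, y, z, w].
In Python, from rig import bot gives the robot as it stands.
- The arm moves only by the tool jog_arm, never from a script. Its argument "commands" is one flat list of numbers, 5 for each row, row after row: the finger opening in cm, from 0 to 8.54, then the shift along the tool's x, y, z in cm, then the turn about the tool's z in rad. A call has 1 to 5 rows; each row is the pose to reach, as a shift and turn from the pose commanded when the call began, along the tool's axes at that moment; what a row does not reach only later rows make up. A row lasts 1/8 s, in which the tool goes at most 62.5 mm and 10.7 degrees, less where a joint would pass 70% of its speed; a pose out of reach is approached as far as the arm can. A call with a gripper value outside its range is refused whole. The fingers move at their own pace and stop on an object; the grip force is fixed at half the most. Time passes only in rows, so rows that repeat a pose let the fingers close. It gives the time, the measured TCP pose, the force and the opening at its end, in the units of the state.
- bot.state(): the state, without advancing time (a new reading comes with each control period).
- bot.capture(name): name is "side" or "top" or "wrist"; returns the picture (400x640x3 uint8, red, green, blue); there is no depth.
- bot.camera_params(name): a dict with "vfov" (degrees; the focal length in pixels is half the picture's height over the tangent of half this angle, whatever the lens; pixels are square), "cx", "cy" (the principal point, pixels), "eye" and "rotation" of the camera in the world; the wrist camera has in their place "T_tool_cam" (4x4, takes a point from camera to tool coordinates, whose origin is the TCP and whose axes are the flange's). Camera axes: x right, y down, z forward; pixel columns grow to the right and rows downward; lengths in mm; the calibration is good to about 2 mm. A picture is of the moment at which its call begins: read the wrist's pose just before it. camera_params takes no time and is no camera call.
- bot.sign_off(): hands the job in, once; it reports no verdict.
The state is a dict: "time": time; "qpos": joint angles; "qvel": joint speeds; "tau": joint torques, N m; "tool_pos": TCP position; "tool_rot": TCP orientation; "force": force on the tool from outside, world axes, zero at the start; "wrist_torque": the same for the moment, N m; "opening": finger opening in mm.
Only numpy, scipy, OpenCV 4.12 (cv2) and the standard library are available. Lean on these libraries where they do the work, as an engineer would, in place of code of your own. Each camera call takes 0.05 s, during which the arm holds its last target.

## Working session

There is one attempt and no reset: what is moved stays moved. The work goes in short steps, Python scripts to look and compute and a tool call to move; the robot and the scene stay as the last step left them, time stands still between calls to the robot, and variables do not carry over. Pictures are saved under pics/ and viewed, and the job is handed in when it is done.

Besides the shell and the picture viewer there is one more tool, called after "Emit:" by a JSON object that holds its "name" and its "arguments". jog_arm: Moves the arm, as the interface text tells. Its arguments: {"type":"object","properties":{"commands":{"type":"array"}},"required":["commands"]}

```bash
mkdir -p pics
python3 - <<'E'
from rig import bot
import cv2
for n in ("side","top"):
    im=bot.capture(n); cv2.imwrite(f"pics/{n}0.png",im[:,:,::-1]); print(n,bot.camera_params(n))
s=bot.state(); print(s)
E
```

```text
side {'vfov': 44.01146574030612, 'cx': 326.0701102472983, 'cy': 199.22277662807437, 'eye': array([448.34298602, 611.27211424, 852.12788842]), 'rotation': array([-0.0660564 ,  0.93479547, -0.34761809,  0.03091364])}
top {'vfov': 47.92081708832611, 'cx': 317.2042897403048, 'cy': 197.24236531075567, 'eye': array([354.96246232,  16.25833898, 992.29326206]), 'rotation': array([ 0.71767843, -0.68810241,  0.07555614, -0.0757893 ])}
{'time': 0.1, 'qpos': array([-1.46559794e+00,  2.59108849e-01,  2.08446811e-02,  1.33367700e+00,
       -2.26000316e-05,  1.41822295e+00]), 'qvel': array([ 0.00125422, -0.00075507,  0.00199786,  0.0009067 , -0.0003035 ,
       -0.00098107]), 'tau': array([ 6.00017578e-03, -5.56692517e+01,  3.45070767e+01,  1.15331574e-02,
       -6.35113065e-05,  7.95138845e-06]), 'tool_pos': array([ 140.18691956, -531.58303874,  230.74407383]), 'tool_rot': array([ 9.91705543e-01,  1.28529332e-01,  2.26114002e-06, -5.72529446e-04]), 'force': array([-0.61806677,  0.04847602,  0.82180324]), 'wrist_torque': array([-0.0096383 , -0.00239079, -0.01115163]), 'opening': 85.30345295854266}
```

View pics/side0.png

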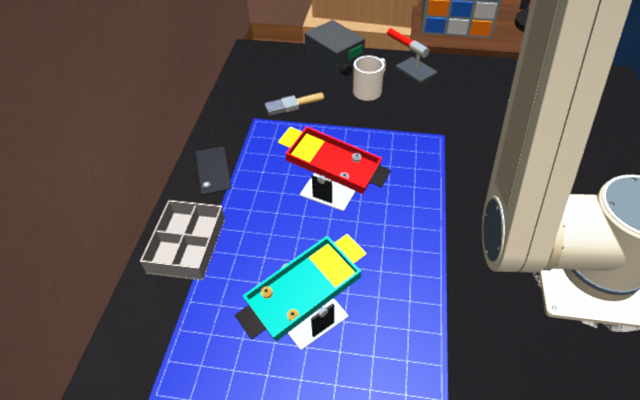

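View pics/top0.png

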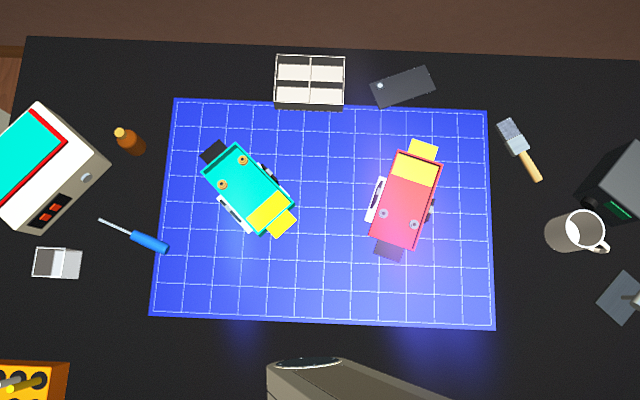

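The teal tray's yellow tab is at about (282,222) in the top view and (350,249) in the side view. The red tray is well clear to the right. Next I'll triangulate the tab.

```bash
cat > h.py <<'E'
from rig import bot
import cv2, numpy as np
from scipy.spatial.transform import Rotation as R
def ray(n,uv):
    p=bot.camera_params(n); f=200/np.tan(np.radians(p['vfov']/2))
    d=R.from_quat(p['rotation']).apply([(uv[0]-p['cx'])/f,(uv[1]-p['cy'])/f,1]); return np.array(p['eye']),d/np.linalg.norm(d)
def onz(n,uv,z):
    e,d=ray(n,uv); return e+d*(z-e[2])/d[2]
def tri(a,b):
    (e1,d1),(e2,d2)=ray('top',a),ray('side',b)
    t=np.linalg.lstsq(np.c_[d1,-d2],e2-e1,rcond=None)[0]
    p,q=e1+t[0]*d1,e2+t[1]*d2; return (p+q)/2,np.linalg.norm(p-q)
def blobs(im,lo,hi,mina=60):
    hsv=cv2.cvtColor(im,cv2.COLOR_RGB2HSV); m=cv2.inRange(hsv,lo,hi)
    n,l,s,c=cv2.connectedComponentsWithStats(m,connectivity=4)
    out=[]
    for i in range(1,n):
        if s[i,4]>=mina:
            k=(l==i).astype(np.uint8); cs=cv2.findContours(k,cv2.RETR_EXTERNAL,cv2.CHAIN_APPROX_NONE)[0][0]
            out.append((c[i].round(1),s[i,4],cv2.boxPoints(cv2.minAreaRect(cs)).round(1).tolist()))
    return out
E
python3 - <<'E'
from h import *
for n in('top','side'):
    im=cv2.imread(f'pics/{n}0.png')[:,:,::-1].copy()
    print(n)
    for b in blobs(im,(24,120,100),(34,255,255)): print(' Y',b)
    for b in blobs(im,(82,120,60),(96,255,255),500): print(' T',b)
    for b in blobs(im,(5,100,80),(22,255,255),15):print(' o',b[0],b[1])
    im2=cv2.resize(im[110:260,180:320] if n=='top' else im[220:350,220:380],None,fx=4.5,fy=4,interpolation=2)
    cv2.imwrite(f'pics/{n}z.png',im2[:,:,::-1])
E
```

```text
top
 Y (array([422.3, 149.4]), np.int32(381), [[407.3999938964844, 151.8000030517578], [411.79998779296875, 138.60000610351562], [437.0, 147.0], [432.6000061035156, 160.1999969482422]])
 Y (array([423.8, 167. ]), np.int32(243), [[403.3999938964844, 167.39999389648438], [408.1000061035156, 155.10000610351562], [438.6000061035156, 166.8000030517578], [433.79998779296875, 179.10000610351562]])
 Y (array([267.8, 210.4]), np.int32(763), [[246.0, 218.0], [277.70001220703125, 189.5], [289.70001220703125, 202.8000030517578], [258.0, 231.3000030517578]])
 Y (array([280.8, 223.7]), np.int32(410), [[265.6000061035156, 227.60000610351562], [286.70001220703125, 208.60000610351562], [296.5, 219.60000610351562], [275.3999938964844, 238.5]])
 Y (array([ 34.2, 369.9]), np.int32(113), [[5.699999809265137, 368.20001220703125], [8.600000381469727, 357.79998779296875], [50.900001525878906, 369.5], [48.0, 380.0]])
 T (array([ 22.7, 150.6]), np.int32(2804), [[-31.600000381469727, 166.10000610351562], [28.100000381469727, 108.80000305175781], [60.20000076293945, 142.1999969482422], [0.5, 199.5]])
 T (array(
[... 2302 characters left out ...]
.60000610351562]])
 Y (array([350. , 248.2]), np.int32(413), [[334.5, 243.5], [345.0, 233.0], [365.0, 253.0], [354.5, 263.5]])
 Y (array([331.6, 264.9]), np.int32(920), [[309.29998779296875, 257.3999938964844], [327.20001220703125, 241.5], [353.8999938964844, 271.5], [336.0, 287.5]])
 T (array([295.2, 291.6]), np.int32(4500), [[241.3000030517578, 296.29998779296875], [328.8999938964844, 229.5], [363.0, 274.20001220703125], [275.3999938964844, 341.0]])
 o [253.8   3.1] 21
 o [274.3   2.2] 21
 o [291.9   4.9] 29
 o [389.5  25.1] 7289
 o [437.8   7.4] 333
 o [269.3   6.5] 15
 o [286.8   7.4] 22
 o [255.8   7.1] 17
 o [480.5  27.5] 334
 o [311.4  99.6] 114
 o [266.4 291.8] 82
 o [292.1 314.2] 56
```

Run:
```python
from h import *
p,g=tri((280.8,223.7),(350,248.2)); print('tab',p,g)
for z in(109,113,117): print(onz('top',(280.8,223.7),z),onz('side',(350,248.2),z))
c=[(265.6,227.6),(286.7,208.6),(296.5,219.6),(275.4,238.5)]
q=[onz('top',u,p[2]) for u in c]; print(np.round(q,1)); print([np.linalg.norm(q[i]-q[i-1]) for i in range(4)])
d=q[1]-q[0]; print('hinge yaw',np.arctan2(d[1],d[0]), 'out',(q[2]+q[3]-q[0]-q[1])/2)
for a,b in[((242.7,160.4),(266.4,291.8)),((222.1,184.5),(292.1,314.2)),((242.7,160.4),(292.1,314.2)),((222.1,184.5),(266.4,291.8))]: print(tri(a,b))
c=onz('top',(247.5,187.6),85); print('tray mid',c)
s=bot.state(); r=R.from_quat(s['tool_rot']); print(r.as_matrix().round(3))
```

```text
tab [489.81911996  90.23006965 112.29608529] 0.5131068743900643
[490.58280865  90.4787779  109.        ] [489.74869091  87.96567129 109.        ]
[489.96865092  90.1426701  113.        ] [489.52581834  90.7824486  113.        ]
[489.35449319  89.8065623  117.        ] [489.30294577  93.59922591 117.        ]
[[481.1 119.7 112.3]
 [520.9  80.3 112.3]
 [499.6  59.6 112.3]
 [460.3  99.1 112.3]]
[np.float64(29.222571421713337), np.float64(56.03133314696593), np.float64(29.648339777653426), np.float64(55.60864735935268)]
hinge yaw -0.7800975966017337 out [-21.00833345 -20.61679601   0.        ]
(array([627.38258324, 181.32271717,  79.06821154]), np.float64(1.2842276309260527))
(array([572.91583966, 219.58903688,  81.82988439]), np.float64(1.9668227872286568))
(array([608.02019732, 191.56505826,  44.50758984]), np.float64(56.56263840914524))
(array([589.27068227, 210.96768309, 126.02100259]), np.float64(54.263240150484485))
tray mid [566.8016663  165.83806918  85.        ]
[[ 0.967  0.255 -0.   ]
 [ 0.255 -0.967  0.001]
 [ 0.    -0.001 -1.   ]]
```

View pics/topz.png

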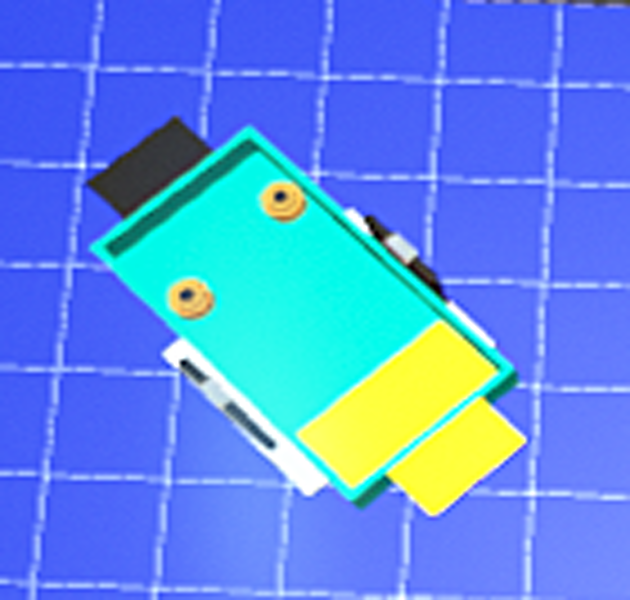

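View pics/sidez.png

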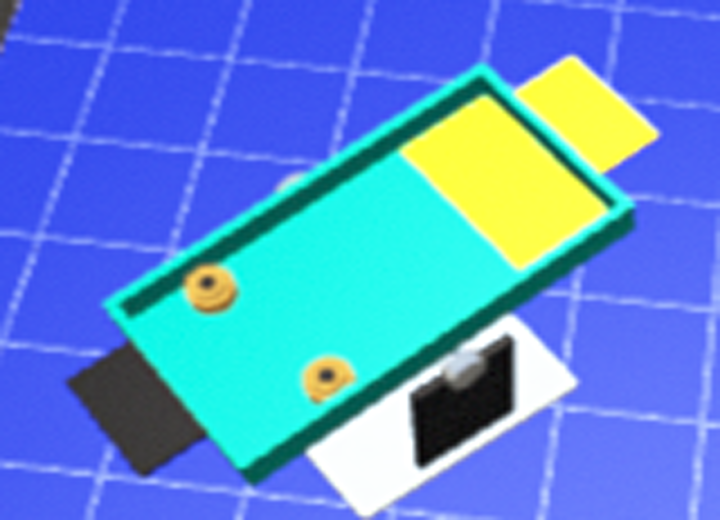

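The tab is at (490, 90, 112), with a 0.5 mm ray gap. Its size came out 56×29, which fits, since the front wall and slope shorten it. Its outward direction is (−0.71, −0.70). I'll close the fingers, turn tool x along the tray, and move to about 5 mm outboard of the tab's middle, keeping the height.

Emit:
{"name": "jog_arm", "arguments": {"commands": [0, 49.2, -50.9, 0, -0.52, 0, 49.2, -50.9, 0, -0.52, 0, 49.2, -50.9, 0, -0.52, 0, 49.2, -50.9, 0, -0.52, 0, 49.2, -50.9, 0, -0.52]}}

```text
time: 0.72
tool_pos: [293.4, -257.3, 231.2]
tool_rot: [0.925, 0.379, 0.0, 0.0]
force: [1.4, -0.2, 0.4]
opening: 0.1
```

```bash
cat > go.py <<'E'
from h import *
import sys
t=np.array([float(v) for v in sys.argv[1:4]])
s=bot.state(); r=R.from_quat(s['tool_rot']); x=r.apply([1,0,0])
print('t',s['time'],'pos',s['tool_pos'].round(1),'F',s['force'].round(2),'q',s['qpos'].round(2),'open',s['opening'])
print('shift cm',(r.inv().apply(t-s['tool_pos'])/10).round(2),'yaw x',np.degrees(np.arctan2(x[1],x[0])), 'z',r.apply([0,0,1]).round(3))
E
python3 go.py 486.4 86.5 231
```

```text
t 0.725 pos [ 293.4 -257.3  231.2] F [ 1.41 -0.18  0.38] q [-0.94 -0.02 -0.3   1.28  0.    1.43] open 0.12370309136767467
shift cm [ 3.787e+01 -1.097e+01  2.000e-02] yaw x 44.52866233811496 z [ 0.  0. -1.]
```

Emit:
{"name": "jog_arm", "arguments": {"commands": [0, 37.9, -11.0, 0, 0, 0, 37.9, -11.0, 0, 0, 0, 37.9, -11.0, 0, 0, 0, 37.9, -11.0, 0, 0, 0, 37.9, -11.0, 0, 0]}}

```text
time: 1.35
tool_pos: [446.2, 15.6, 231.3]
tool_rot: [0.925, 0.379, 0.0, 0.0]
force: [0.4, -0.8, 0.3]
opening: -0.1
```

```bash
python3 go.py 486.4 86.5 231
```

```text
t 1.35 pos [446.2  15.6 231.3] F [ 0.4  -0.76  0.34] q [-0.15  0.08 -0.2   1.29 -0.    2.21] open -0.061084282075518664
shift cm [ 7.84 -2.23  0.03] yaw x 44.57777935013988 z [ 0. -0. -1.]
```

Emit:
{"name": "jog_arm", "arguments": {"commands": [0, 7.8, -2.2, 0, 0, 0, 7.8, -2.2, 3, 0, 0, 7.8, -2.2, 6, 0, 0, 7.8, -2.2, 9, 0, 0, 7.8, -2.2, 9, 0]}}

```text
time: 1.98
tool_pos: [484.4, 84.0, 139.5]
tool_rot: [0.925, 0.379, -0.002, -0.001]
force: [-0.1, 2.0, 0.8]
opening: -0.2
```

```bash
python3 go.py 486.4 86.5 112
python3 - <<'E'
from h import *
for n in('side','wrist'):
    im=bot.capture(n); cv2.imwrite(f'pics/{n}1.png',im[:,:,::-1])
E
```

```text
t 1.975 pos [484.4  84.  139.5] F [-0.09  2.02  0.76] q [ 0.    0.21 -0.29  1.08 -0.    2.36] open -0.17886096096654064
shift cm [ 0.33 -0.03  2.75] yaw x 44.57613142073373 z [-0.005 -0.    -1.   ]
```

View pics/side1.png

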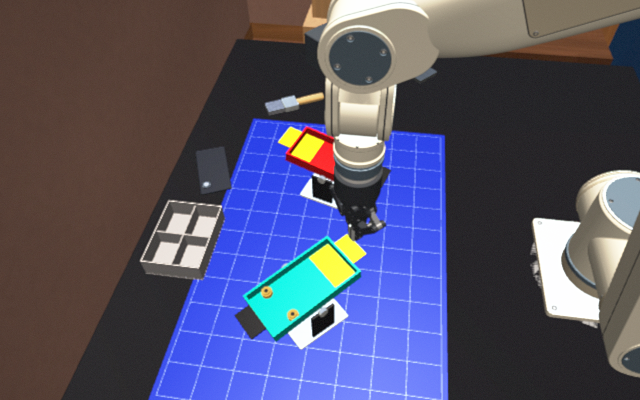

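View pics/wrist1.png

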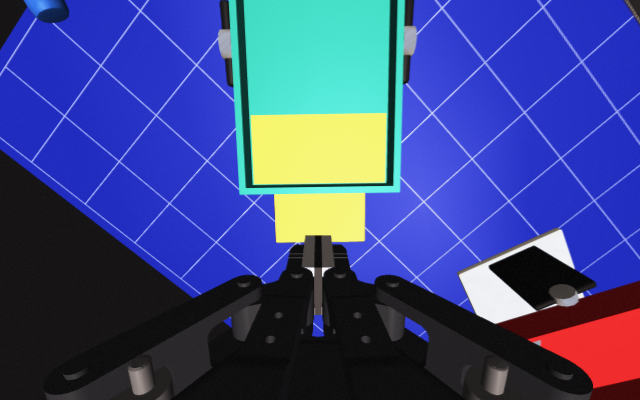

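The side view shows the fingertips at (355,234), just above the tab, with both spacers still in the black half. The wrist view shows the tab from (275,193) to (365,243), centred across the fingers. I'll cross-check the tab's position from the wrist camera.

```bash
python3 - <<'E'
from h import *
p=bot.camera_params('wrist'); s=bot.state(); T=np.array(p['T_tool_cam']); f=200/np.tan(np.radians(p['vfov']/2))
r=R.from_quat(s['tool_rot']).as_matrix(); M=r@T[:3,:3]; e=s['tool_pos']+r@T[:3,3]
for uv in((275,193),(365,193),(365,242),(275,242),(320,218)):
    d=M@[(uv[0]-p['cx'])/f,(uv[1]-p['cy'])/f,1]; print(uv,(e+d*(112.3-e[2])/d[2]).round(1))
print(s['tool_pos'].round(1),s['force'].round(2),s['time'])
E
python3 go.py 485.5 86 112
```

```text
(275, 193) [484.8 119.1 112.3]
(365, 193) [523.1  80.3 112.3]
(365, 242) [501.2  56.8 112.3]
(275, 242) [461.1  97.5 112.3]
(320, 218) [492.6  88.4 112.3]
[486.   83.8 142. ] [ 0.07 -0.23  0.03] 2.075
t 2.075 pos [486.   83.8 142. ] F [ 0.07 -0.23  0.03] q [ 0.    0.21 -0.28  1.08 -0.    2.36] open -0.0070928042712922025
shift cm [ 0.12 -0.19  3.  ] yaw x 44.559235345385275 z [ 0. -0. -1.]
```

The wrist view agrees within 3 mm. Now I'll descend gently, watching the force.

Emit:
{"name": "jog_arm", "arguments": {"commands": [0, 0.2, -0.1, 1, 0, 0, 0.2, -0.1, 2, 0, 0, 0.2, -0.1, 3, 0, 0, 0.2, -0.1, 3.5, 0, 0, 0.2, -0.1, 4, 0]}}

```text
time: 2.7
tool_pos: [486.5, 85.9, 101.0]
tool_rot: [0.925, 0.379, -0.0, 0.0]
force: [-0.4, -0.1, 2.5]
opening: -0.2
```

Emit:
{"name": "jog_arm", "arguments": {"commands": [0, 0, 0, 0.5, 0, 0, 0, 0, 1, 0, 0, 0, 0, 1.5, 0, 0, 0, 0, 2, 0, 0, 0, 0, 2.5, 0]}}

```text
time: 3.32
tool_pos: [486.5, 85.9, 75.9]
tool_rot: [0.925, 0.379, -0.0, 0.0]
force: [-1.2, -1.8, 2.5]
opening: 0.1
```

Emit:
{"name": "jog_arm", "arguments": {"commands": [0, 0, 0, 0.5, 0, 0, 0, 0, 1, 0, 0, 0, 0, 1.5, 0, 0, 0, 0, 1.8, 0, 0, 0, 0, 2.0, 0]}}

```text
time: 3.95
tool_pos: [486.6, 86.0, 56.1]
tool_rot: [0.925, 0.379, 0.0, -0.0]
force: [0.3, 0.1, 1.5]
opening: -0.1
```

```bash
python3 go.py 487.4 86.5 48
python3 - <<'E'
from h import *
for n in('side','wrist'):
    im=bot.capture(n); cv2.imwrite(f'pics/{n}2.png',im[:,:,::-1])
E
```

```text
t 3.95 pos [486.6  86.   56.1] F [0.35 0.12 1.46] q [ 0.    0.29 -0.42  0.87  0.    2.37] open -0.06013813817677956
shift cm [0.09 0.03 0.81] yaw x 44.56470719972429 z [ 0.  0. -1.]
```

View pics/side2.png

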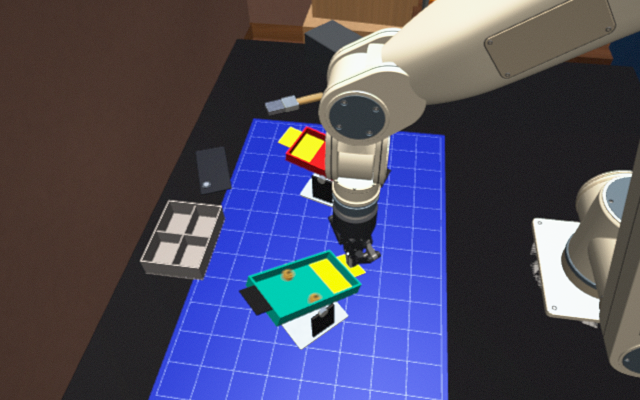

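View pics/wrist2.png

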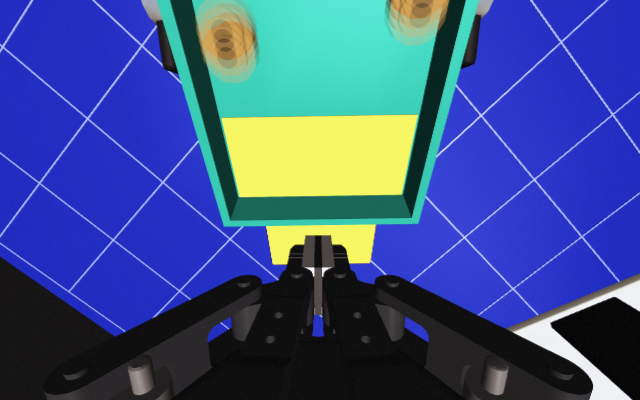

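The tray is tipping, and both spacers are sliding (blurred at (228,40) and (415,5) in the wrist view). I'll continue slowly to the stop.

Emit:
{"name": "jog_arm", "arguments": {"commands": [0, 0, 0, 0.2, 0, 0, 0, 0, 0.4, 0, 0, 0, 0, 0.5, 0, 0, 0, 0, 0.6, 0]}}

```text
time: 4.55
tool_pos: [486.5, 86.0, 50.2]
tool_rot: [0.925, 0.379, 0.0, -0.0]
force: [0.4, -0.3, 1.6]
opening: -0.1
```

Emit:
{"name": "jog_arm", "arguments": {"commands": [0, 0, 0, 0.1, 0, 0, 0, 0, 0.2, 0, 0, 0, 0, 0.2, 0]}}

```text
time: 4.92
tool_pos: [486.4, 86.0, 48.2]
tool_rot: [0.925, 0.379, -0.0, -0.0]
force: [0.4, 0.6, 1.0]
opening: 0.1
```

Emit:
{"name": "jog_arm", "arguments": {"commands": [0, 0, 0, 0.1, 0, 0, 0, 0, 0.2, 0, 0, 0, 0, 0.2, 0]}}

```text
time: 5.3
tool_pos: [486.4, 86.0, 46.2]
tool_rot: [0.925, 0.379, -0.0, -0.0]
force: [0.8, -0.6, 0.4]
opening: 0.1
```

Emit:
{"name": "jog_arm", "arguments": {"commands": [0, 0, 0, 0.1, 0, 0, 0, 0, 0.1, 0]}}

```text
time: 5.55
tool_pos: [486.5, 86.0, 45.2]
tool_rot: [0.925, 0.379, -0.0, 0.0]
force: [0.5, -0.4, 0.6]
opening: -0.1
```

Emit:
{"name": "jog_arm", "arguments": {"commands": [0, 0, 0, 0.1, 0, 0, 0, 0, 0.1, 0]}}

```text
time: 5.8
tool_pos: [486.5, 86.0, 44.4]
tool_rot: [0.925, 0.379, 0.0, 0.0]
force: [-0.3, 0.8, 4.3]
opening: 0.1
```

Emit:
{"name": "jog_arm", "arguments": {"commands": [0, 0, 0, 0.05, 0, 0, 0, 0, 0.05, 0]}}

```text
time: 6.05
tool_pos: [486.7, 86.0, 44.2]
tool_rot: [0.925, 0.379, 0.0, 0.0]
force: [-1.7, -0.5, 7.5]
opening: -0.2
```

```bash
python3 go.py 486.4 86.5 48
python3 - <<'E'
from h import *
for n in('side','wrist'):
    im=bot.capture(n); cv2.imwrite(f'pics/{n}3.png',im[:,:,::-1])
E
```

```text
t 6.05 pos [486.7  86.   44.2] F [-1.67 -0.51  7.46] q [ 0.    0.3  -0.44  0.83  0.    2.37] open -0.19561394706504565
shift cm [ 0.02 -0.05 -0.38] yaw x 44.56843503536796 z [ 0.001  0.    -1.   ]
```

View pics/wrist3.png

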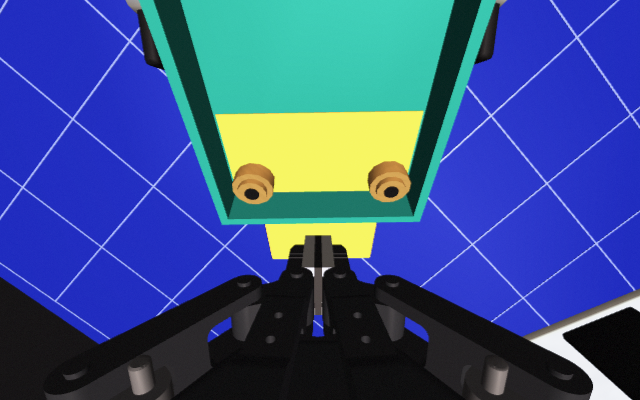

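Both spacers rest against the yellow end wall, at (253,185) and (390,183). The force is rising with almost no travel, which points to the stop. I'll press once more to confirm, then retreat straight up.

Emit:
{"name": "jog_arm", "arguments": {"commands": [0, 0, 0, 0.05, 0, 0, 0, 0, 0.05, 0]}}

```text
time: 6.4
tool_pos: [486.7, 86.1, 44.0]
tool_rot: [0.925, 0.379, 0.0, 0.0]
force: [-3.0, -0.3, 11.9]
opening: -0.2
```

Emit:
{"name": "jog_arm", "arguments": {"commands": [0, 0, 0, -1, 0, 0, 0, 0, -4, 0, 0, -3, 0, -8, 0, 0, -6, 0, -12, 0, 0, -10, 0, -16, 0]}}

```text
time: 7.02
tool_pos: [414.5, 15.4, 204.7]
tool_rot: [0.925, 0.38, 0.0, 0.0]
force: [0.6, 0.7, -0.2]
opening: 0.2
```

Emit:
{"name": "jog_arm", "arguments": {"commands": [0, -6, 6, -2, 0, 0, -8, 10, -2, 0, 0, -10, 14, -2, 0, 0, -10, 14, -2, 0]}}

```text
time: 7.52
tool_pos: [442.7, -157.0, 223.0]
tool_rot: [0.926, 0.377, -0.0, -0.0]
force: [-0.9, 0.6, 0.2]
opening: -0.1
```

```bash
python3 go.py 486.4 86.5 48
python3 - <<'E'
from h import *
for n in('side','top'):
    im=bot.capture(n); cv2.imwrite(f'pics/{n}4.png',im[:,:,::-1])
    print(n)
    for b in blobs(im,(24,120,100),(34,255,255)): print(' Y',b)
E
```

```text
t 7.525 pos [ 442.7 -157.   223. ] F [-0.92  0.55  0.19] q [-0.52  0.12 -0.17  1.27 -0.    1.85] open -0.0862102273333897
shift cm [ 20.15 -14.36  17.49] yaw x 44.33699638412245 z [-0. -0. -1.]
side
 Y (array([290. , 137.1]), np.int32(244), [[278.5, 141.60000610351562], [291.70001220703125, 124.69999694824219], [301.6000061035156, 132.5], [288.5, 149.39999389648438]])
 Y (array([307.4, 147.4]), np.int32(530), [[290.5, 153.60000610351562], [307.3999938964844, 129.5], [324.1000061035156, 141.1999969482422], [307.20001220703125, 165.3000030517578]])
 Y (array([349.6, 268.8]), np.int32(219), [[336.79998779296875, 261.1000061035156], [342.8999938964844, 255.39999389648438], [362.5, 276.5], [356.3999938964844, 282.20001220703125]])
 Y (array([328.6, 277.2]), np.int32(580), [[308.70001220703125, 266.1000061035156], [321.8999938964844, 254.8000030517578], [349.79998779296875, 287.29998779296875], [336.6000061035156, 298.70001220703125]])
top
 Y (array([422.5, 149.4]), np.int32(390), [[407.3999938964844, 151.8000030517578], [411.8999938964844, 138.3000030517578], [437.3999938964844, 146.8000030517578], [432.8999938964844, 160.3000030517578]])
 Y (array([414.7, 169.9]), np.int32(906), [[391.3999938964844, 173.3000030517578], [398.3999938964844, 152.6999969482422], [438.1000061035156, 166.39999389648438], [431.0, 186.89999389648438]])
 Y (array([268.5, 212.3]), np.int32(687), [[247.1999969482422, 219.3000030517578], [277.5, 192.10000610351562], [290.8999938964844, 207.0], [260.6000061035156, 234.1999969482422]])
 Y (array([283.7, 229.2]), np.int32(329), [[269.8999938964844, 233.10000610351562], [289.1000061035156, 215.8000030517578], [297.6000061035156, 225.3000030517578], [278.3999938964844, 242.5]])
```

View pics/side4.png

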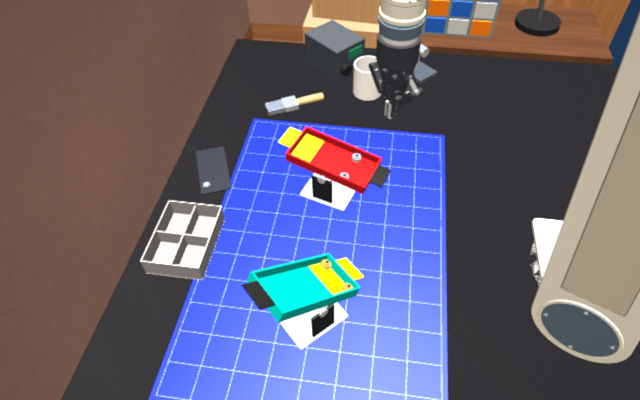

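View pics/top4.png

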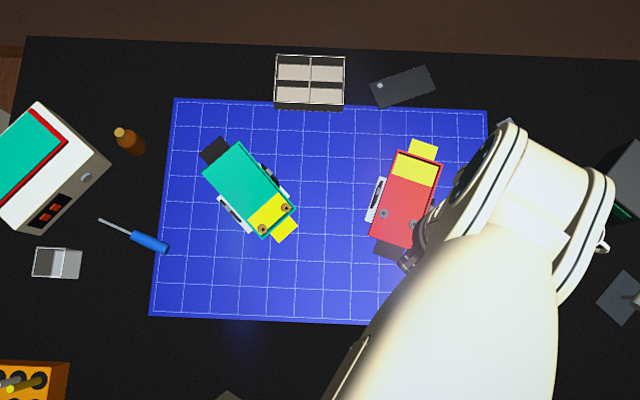

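Run:
```python
from h import *
print(tri((283.7,229.2),(349.6,268.8)))
print('red',tri((422.3,149.4),(289.6,136.9)),tri((422.5,149.4),(290,137.1)))
# tilt from tab front/back edge mids? just height -> angle
from scipy.optimize import brentq
z=tri((283.7,229.2),(349.6,268.8))[0][2]; print(brentq(lambda a:75+23*np.cos(a)-110*np.sin(a)-z,0,.8))
```

```text
(array([488.98424804,  89.24179552,  42.52074232]), np.float64(0.534059801339998))
red (array([ 656.398318  , -190.65624186,  112.05414   ]), np.float64(0.4890840584861831)) (array([ 656.13312095, -191.16918626,  111.29656657]), np.float64(0.5391761269052036))
0.49931996532202877
```

The tab is now at z = 42.5 mm (0.499 rad), which is the stop. Both spacers are at the yellow end, the red tray hasn't moved, and the arm is clear. Handing in.

```bash
python3 -c "
from rig import bot
print(bot.sign_off())"
```

```text
the job is handed in; nothing more can be done
None
```

I pushed the teal tray's yellow tab straight down with the closed fingertips until it hit its stop, then lifted off, moved the arm clear and handed the job in at about 7.6 s.

- **Stop reached:** the force rose to about 12 N with almost no further travel. After release the tab measured 42.5 mm high, or 0.499 rad of tilt; the stop is at 42 mm and 0.5 rad.
- **Spacers:** both slid down and rest against the yellow end wall. The gripper stayed over the tab, outside the tray, and nothing in the pictures suggests it touched them.
- **Red tray:** its tab measured 112.1 mm high before and 111.3 mm after, which is within measurement error, so I take it as unmoved.

None of the checks failed. The wrist-camera position of the tab differed from the other two cameras by about 3 mm, which didn't affect the push.

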